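# Touch off the landmarks of a plaster leg cast in the vice

### The arm

A 6-joint arm with a two-finger parallel gripper is mounted at the origin on the work surface. World frame = base frame: x ahead of the robot, y to its left, z up, the work surface at z = 0. Lengths are in m, angles in rad, forces in N, time in s.
With the tool pointing down it reaches from about 0.375 to 0.9 m from the base axis. Payload 3.1 kg.
Tool frame: the origin (TCP) lies midway between the tips of the shut fingers; the grasp point (between the pads) lies 19 mm behind it; x points along the fingers, z is the direction in which the jaws open and shut, and the axes are right-handed (so a half turn about x gives the same grasp; the last joint's range is limited). The gripper opens to 85 mm and grips with 20 to 120 N. Pads are 22 mm wide; open, the fingers measure 114 mm over their backs; the gripper's body (76 mm by 85 mm) begins 54 mm behind the grasp point. The pads swing forward as they close: fully open they stand 13 mm farther back than shut.
Start: joints at [-1.387, 0.527, 1.433, -0, 1.181, -0.178], TCP at [0.222, -0.584, 0.231] pointing down, gripper open.
Joint ranges: [-3.08, 3.08], [-0.75, 2.2], [0.22, 2.44], [-1.43, 4.57], [0, 2.65], [-2.85, 2.85]. Speed limits (rad/s): [2.79, 2.79, 3.14, 3.14, 3.14, 3.14].

### API

Orientations are given as a unit quaternion [x, y, z, w].
In Python, from station import status, snapshot, camera_params, ticket gives the robot as it stands.
- The arm moves only by the tool arm_command, never from a script. Its argument "series" is a list that holds one entry, the list of rows, each a list of 4 numbers: the shift along the tool's x, y, z in mm, then the turn about the tool's x in rad. A call has 1 to 10 rows; each row shifts and turns the commanded pose from where the row before left it, along the tool's axes as they then stand; what a row does not reach is not made up. A row lasts 1/10 s, in which the tool goes at most 50 mm and 8.59 degrees, less where a joint would pass 70% of its speed; a pose out of reach is approached as far as the arm can. A call is refused whole if a number of a shift passes 50 or a number of a turn 0.15, either way. A call with a gripper value outside its range is refused whole. "jaw" is the opening in per cent of the stroke, from 0 (shut) to 100 (fully open), set as the call begins (left out, the last holds). The fingers move at their own pace and stop on an object; "force" is the grip in N (left out, the last holds). Time passes only in rows, so rows that do not move let the fingers close. It gives the time, the measured TCP pose, the force and the opening at its end, in the units of the state.
- status.sense(): the state, without advancing time (a new reading comes with each control period).
- snapshot(name): name is "scene" or "side" or "wrist"; returns the picture (384x512x3 uint8, red, green, blue); there is no depth.
- camera_params(name): a dict with "fovy" (degrees; the focal length in pixels is half the picture's height over the tangent of half this angle, whatever the lens; pixels are square), "cx", "cy" (the principal point, pixels), "extrinsics" (4x4, takes a point from camera to world coordinates); the wrist camera has in their place "mount" (4x4, takes a point from camera to tool coordinates, whose origin is the TCP and whose axes are the tool frame's). Camera axes: x right, y down, z forward; pixel columns grow to the right and rows downward; lengths in m; the calibration is good to about 2 mm. A picture is of the moment at which its call begins: read the wrist's pose just before it. camera_params takes no time and is no camera call.
- ticket.sign_off(): hands the job in, once; it reports no verdict.
The state is a dict: "t": time; "q": joint angles; "qd": joint speeds; "tau": joint torques, N m; "tcp_pos": TCP position; "tool_rot": TCP orientation; "force": force on the tool from outside, world axes, zero at the start; "ft_torque": the same for the moment, N m; "finger_gap": opening from 0.0 (shut) to 1.0 (fully open).
Only numpy, scipy, OpenCV 4.12 (cv2) and the standard library are available. Lean on these libraries where they do the work, as an engineer would, in place of code of your own. Each camera call takes 0.05 s, during which the arm holds its last target. There are 200 camera calls.

### The job

Take the registration points of the plaster leg cast in the vice: with the fingertips lightly touch the blue pad at the knee end (origin), then the green pad near the shin end (long axis), then the red pad on the side (rotation), lifting off the cast after each touch. The cast is only lightly nipped in the jaws, so do not turn or lift it; keep off the yellow pad, whose glue is still wet, and leave everything else on the bench where it stands, finishing clear of everything.

Things in the scene. Friction and masses are not known exactly. Their poses are not given: they have to be found in the camera images.
- cast: off-white plaster cast of a lower leg, lying level, 272 mm long, round, 124 to 136 mm thick near the knee end, tapering to a rounded shin end. Origin on its axis, half-way along, 165 mm above the bench; its y axis runs along the cast toward the knee and the vice. It starts rolled up to 0.17 rad about that axis; a sideways shove, or over about 20 N off-centre, turns it in the jaws
- jaws (a point): grey bench vice that nips the cast's 27 mm steel pipe: this point is on the pipe, midway between the jaws' ends. The jaws are 125 mm wide along the pipe, their tops 22 mm above this point; the vice's handle is on the side away from the robot, lower than the jaws
- line_top (a point): point on the cast's surface, where the thin violet pencil line round the shin crosses the top; it shows whether the cast has turned
- blue_pad: blue pad on top of the cast near the knee end, the one nearest the vice: a round-topped foam pad, the cap of a 14 mm radius ball, 25 mm wide and standing 8 mm proud. Origin at the ball's centre, so its highest point is 14 mm straight above. Springy: gives 1 mm per 1.8 N, 6 mm at most. It is 90 mm from the cast's middle toward the knee.
- green_pad: green pad on top of the cast near the rounded shin end: a round-topped foam pad, the cap of a 14 mm radius ball, 25 mm wide and standing 8 mm proud. Origin at the ball's centre, so its highest point is 14 mm straight above. Springy: gives 1 mm per 1.8 N, 6 mm at most. It is 77 mm from the cast's middle toward the shin end.
- red_pad: red pad on the side of the cast away from the robot, about 22 degrees down from the top line: a round-topped foam pad, the cap of a 14 mm radius ball, 25 mm wide and standing 8 mm proud. Origin at the ball's centre, so its highest point is 14 mm straight above. Springy: gives 1 mm per 1.8 N, 6 mm at most. It is 35 mm from the cast's middle toward the knee.
- yellow_pad: yellow pad with wet glue, not to be touched, on the side of the cast nearer the robot, about 23 degrees down from the top line: a round-topped foam pad, the cap of a 14 mm radius ball, 25 mm wide and standing 8 mm proud. Origin at the ball's centre, so its highest point is 14 mm straight above. Springy: gives 1 mm per 1.8 N, 6 mm at most. It is 17 mm from the cast's middle toward the knee, about 50 mm from the red pad.
- rasp: loose blue and black shaping rasp, 250 x 42 mm, 62 mm high, beyond the cast; origin under its middle
- foot: loose skin-coloured prosthetic foot, 235 x 72 mm, 108 mm high with its steel adapter; origin under its middle
- bowl: loose green plaster bowl, 130 mm across, 65 mm high; origin under its middle
- caliper: loose steel sliding caliper lying flat, 235 mm long, about 10 mm high; origin under the middle of its bar
- jar: loose clear jar with a white cap, 68 mm across, 60 mm high, near the robot's side of the cast; origin under its middle
- spatula: loose spatula with a wooden handle lying flat; origin under its middle
- pylon: loose upright black tube with aluminium clamps at both ends, 42 mm across, 140 mm high; origin under its middle

How it is judged:
On the way, in this order (a step that is already met when the one before it is completed fails the run):
1. the blue pad at the knee end is touched lightly with the fingers (0.4 to 12 N) (contact force between the fingers and blue_pad between 0.4 and 12 N), for 0.1 s.
2. the fingertips are lifted off the cast (contact force between the fingers and cast below 0.05 N), for 0.2 s.
3. the green pad near the shin end is touched lightly with the fingers (0.4 to 12 N) (contact force between the fingers and green_pad between 0.4 and 12 N), for 0.1 s.
4. the fingertips are lifted off the cast (contact force between the fingers and cast below 0.05 N), for 0.2 s.
5. the red pad on the side is touched lightly with the fingers (0.4 to 12 N) (contact force between the fingers and red_pad between 0.4 and 12 N), for 0.1 s.
6. the fingertips are lifted off the cast (contact force between the fingers and cast below 0.05 N), for 0.2 s.
At the end, for the whole second after the job is handed in: the blue, green and red pads were touched in that order, the fingers lifting off after each; the cast has not turned (its shin pencil line within 4 mm of where it started), every loose thing is within 20 mm of where it started, and nothing touches the cast (distance of line_top from where it was at the start of the episode below 0.004 m and distance of each of rasp, foot, bowl, caliper, jar, spatula, pylon from where it was at the start of the episode below 0.02 m and contact force between anything else and cast below 0.05 N).
It fails at once if the cast or a pad is pressed harder than 12 N (contact force between any of the fingers, the arm and cast above 12 N).
It fails at once if the freshly glued yellow pad is touched (contact force between any of the fingers, the arm and yellow_pad above 0.3 N).
It fails at once if the cast is turned or lifted in the jaws (its surface moves more than 4 mm) (distance of line_top from where it was at the start of the episode above 0.004 m).
It fails at once if a loose thing on the bench is moved more than 20 mm or lifted (distance of any of rasp, foot, bowl, caliper, jar, spatula, pylon from where it was at the start of the episode above 0.02 m).
It also fails if it takes over 48 s, if anything falls off the work surface, if the arm or the gripper's body presses on something with over 40 N, if the wrist force passes 120 N, or if a joint passes its speed limit or range.

## Working session

There is one attempt and no reset: what is moved stays moved. The work goes in short steps, Python scripts to look and compute and a tool call to move; the robot and the scene stay as the last step left them, time stands still between calls to the robot, and variables do not carry over. Pictures are saved under pics/ and viewed, about 8 in all and at most 12, crops included, and the job is handed in when it is done.

Besides the shell and the picture viewer there is one more tool, called after "Call:" in YAML: its name, and indented under it one key for each argument. arm_command: Moves the arm, as the interface text tells. Its arguments: {"type":"object","properties":{"series":{"type":"array"},"jaw":{"type":"number"},"force":{"type":"number"}},"required":["series"]}

```bash
mkdir -p pics; ls
python3 - <<'E'
from station import status, snapshot, camera_params
import cv2,numpy as np
s=status.sense();print({k:np.round(v,3).tolist() for k,v in s.items()})
for n in("scene","side","wrist"):
    p=camera_params(n);print(n,{k:np.round(v,4).tolist() for k,v in p.items()})
ims=[]
for n in("scene","side","wrist"):
    im=snapshot(n)[:,:,::-1];cv2.imwrite(f"pics/{n}0.png",im)
    if n!="wrist": ims.append(im)
cv2.imwrite("pics/a.png",cv2.resize(ims[0],(800,600)));cv2.imwrite("pics/b.png",cv2.resize(ims[1],(800,600)))
E
```

```text
pics
{'t': 0.0, 'q': [-1.387, 0.528, 1.434, -0.0, 1.181, -0.179], 'qd': [-0.002, -0.0, -0.0, 0.0, 0.001, -0.0], 'tau': [-0.0, -44.235, -17.802, -0.0, 0.008, -0.0], 'tcp_pos': [0.222, -0.584, 0.23], 'tool_rot': [0.402, 0.583, -0.401, 0.581], 'force': [0.278, -1.069, -0.116], 'ft_torque': [0.06, -0.007, 0.012], 'finger_gap': 0.997}
scene {'fovy': 50.0748, 'cx': 262.3444, 'cy': 191.5089, 'extrinsics': [[-0.6687, 0.6123, -0.4219, 1.0071], [0.7435, 0.5594, -0.3664, 0.3088], [0.0117, -0.5587, -0.8293, 1.044], [0.0, 0.0, 0.0, 1.0]]}
side {'fovy': 51.6229, 'cx': 258.2982, 'cy': 195.069, 'extrinsics': [[-0.9987, -0.0435, 0.0268, 0.5371], [-0.05, 0.7277, -0.6841, 0.84], [0.0103, -0.6845, -0.7289, 1.1164], [0.0, 0.0, 0.0, 1.0]]}
wrist {'fovy': 71.0792, 'cx': 255.6905, 'cy': 193.103, 'mount': [[0.001, -0.2725, 0.9621, -0.1424], [-0.0005, -0.9621, -0.2725, 0.0676], [1.0, -0.0002, -0.0011, 0.0004], [0.0, 0.0, 0.0, 1.0]]}
```

View pics/a.png

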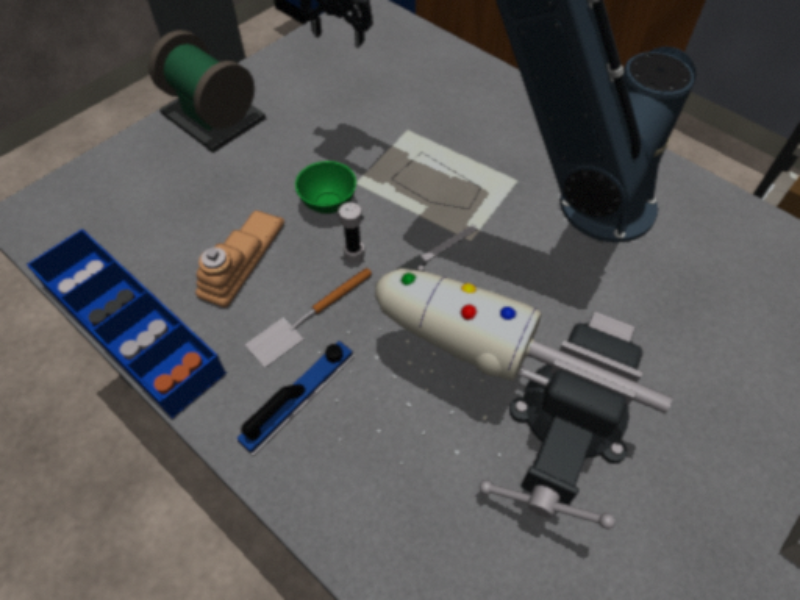

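View pics/b.png

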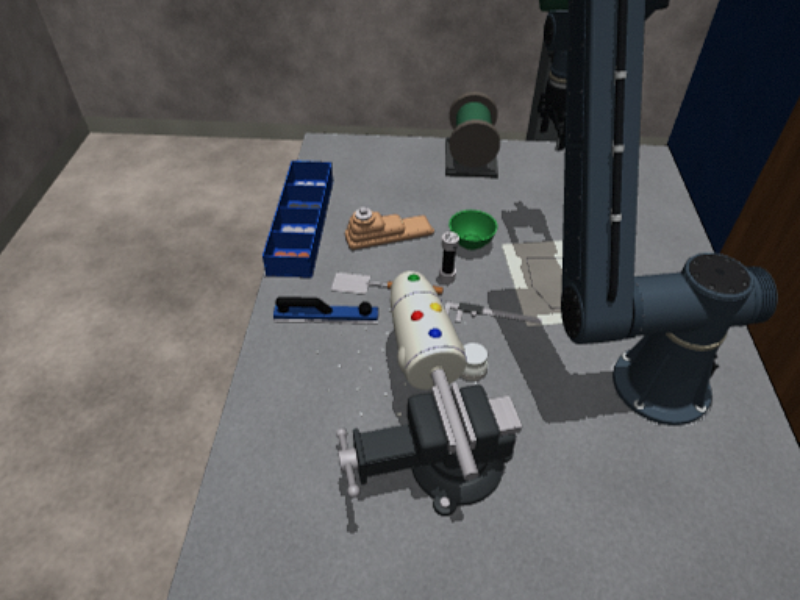

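The scene view (800 px scale) shows blue (508,313), green (408,279), red (468,312) and yellow (469,288). The side view shows blue (435,333), green (413,278), red (417,315) and yellow (436,307). I'll segment the pads by colour and triangulate them.

```bash
cat > h.py <<'E'
import cv2,numpy as np
from station import status,snapshot,camera_params
from scipy.spatial.transform import Rotation as R
def K(p):
    f=192/np.tan(np.radians(p["fovy"])/2);return np.array([[f,0,p["cx"]],[0,f,p["cy"]],[0,0,1]])
def mask(bgr,c):
    h,s,v=cv2.split(cv2.cvtColor(bgr,cv2.COLOR_BGR2HSV).astype(int))
    lo,hi={"blue":(108,130),"green":(45,75),"yellow":(20,34),"red":(-1,6)}[c]
    return (((h>=lo)&(h<=hi)|((c=="red")&(h>174)))&(s>140)&(v>60)).astype(np.uint8)
def cent(bgr,c,guess,r=14):
    n,l,st,ce=cv2.connectedComponentsWithStats(mask(bgr,c))
    L=[(np.hypot(*(ce[i]-guess)),i) for i in range(1,n) if st[i,4]>5]
    d,i=min(L);return ce[i],st[i]
C=["blue","green","red","yellow"]
E
python3 - <<'E'
from h import *
G={"scene":[(508,313),(408,279),(468,312),(469,288)],"side":[(435,333),(413,278),(417,315),(436,307)]}
P={};px={}
for n in G:
    p=camera_params(n);P[n]=K(p)@np.linalg.inv(p["extrinsics"])[:3]
    im=cv2.imread(f"pics/{n}0.png")
    px[n]=[cent(im,c,np.array(g)*.64) for c,g in zip(C,G[n])]
X=[]
for i,c in enumerate(C):
    a,b=px["scene"][i],px["side"][i]
    x=cv2.triangulatePoints(P["scene"],P["side"],a[0],b[0]);x=(x[:3]/x[3]).ravel();X.append(x)
    pr=P["scene"]@np.r_[x,1];print(c,x.round(4),a[0].round(1),a[1],b[0].round(1),b[1],"rep",(pr[:2]/pr[2]-a[0]).round(2))
X=np.array(X);d=X[0]-X[1];print("axis",np.degrees(np.arctan2(d[1],d[0])),np.linalg.norm(d))
E
```

```text
blue [0.5088 0.0724 0.2257] [324.7 200. ] [321 197   9   7  52] [277.8 212.7] [274 210   8   6  34] rep [-0.01 -0.13]
green [ 0.5552 -0.0897  0.2114] [260.8 178. ] [257 175   8   7  40] [264.3 177.2] [261 176   7   3  17] rep [-0.01 -0.28]
red [0.5447 0.025  0.2207] [299.4 199.2] [295 195  10   9  63] [266.2 201.5] [263 199   8   6  34] rep [-0.   -0.07]
yellow [ 0.5074 -0.0039  0.2172] [299.8 183.9] [296 181   9   6  42] [278.5 195.9] [276 194   6   5  23] rep [-0.   -0.05]
axis 105.97902806548886 0.16922785393377798
```

Run:
```python
from h import *
s=status.sense();M=R.from_quat(s["tool_rot"]).as_matrix();print(M.round(3))
print("zyaw",np.degrees(np.arctan2(M[1,2],M[0,2])))
for t in ([0.222,-.584,.36],[.47,-.10,.36],[.515,.02,.36]): print(t,(M.T@(np.array(t)-s["tcp_pos"])*1000).round(1))
```

```text
[[-0.     0.935  0.355]
 [ 0.002  0.355 -0.935]
 [-1.     0.    -0.002]]
zyaw -69.21005191909128
[0.222, -0.584, 0.36] [-1.294e+02  2.000e-01  1.000e-01]
[0.47, -0.1, 0.36] [-128.7  403.8 -364.4]
[0.515, 0.02, 0.36] [-128.5  488.5 -460.6]
```

Call:
arm_command:
  series:
    - [[-45, 0, 0, 0], [-45, 0, 0, 0], [-45, 0, 0, 0], [0, 33, -31, 0], [0, 33, -31, 0], [0, 33, -31, 0], [0, 33, -31, 0], [0, 33, -31, 0], [0, 33, -31, 0], [0, 33, -31, 0]]
  jaw: 0

```text
t: 1.15
tcp_pos: [0.3611, -0.2975, 0.3661]
tool_rot: [0.402, 0.582, -0.402, 0.582]
force: [0.6, -0.3, 1.0]
finger_gap: -0.001
```

Call:
arm_command:
  series:
    - [[0, 33, -31, 0], [0, 33, -31, 0], [0, 33, -31, 0], [0, 33, -31, 0], [0, 33, -31, 0], [0, 33, -31, 0], [0, 33, -31, -0.08], [0, 20, -20, 0], [0, 0, 0, 0], [0, 0, 0, 0]]

```text
t: 2.15
tcp_pos: [0.5089, 0.0124, 0.3659]
tool_rot: [0.377, 0.598, -0.378, 0.598]
force: [-0.3, -0.3, -0.2]
finger_gap: 0.001
```

Run:
```python
from h import *
s=status.sense();print({k:np.round(s[k],4).tolist() for k in("t","tcp_pos","tool_rot","force","finger_gap")})
np.savez("w1.npz",p=s["tcp_pos"],r=s["tool_rot"]);im=snapshot("wrist")[:,:,::-1];cv2.imwrite("pics/w1.png",im);cv2.imwrite("pics/w1b.png",cv2.resize(im,(768,576)))
```

```text
{'t': 2.15, 'tcp_pos': [0.5089, 0.0124, 0.3659], 'tool_rot': [0.3771, 0.5981, -0.3779, 0.5977], 'force': [-0.2996, -0.3473, -0.2284], 'finger_gap': 0.0009}
```

View pics/w1b.png

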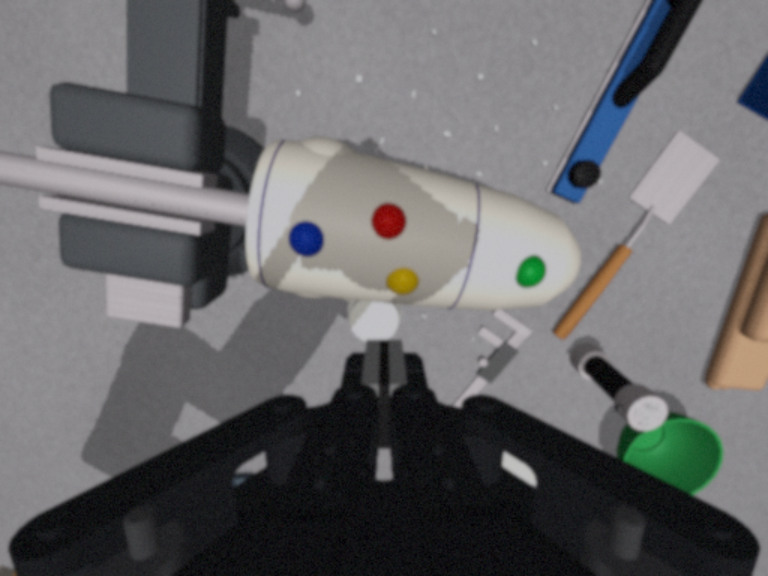

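The wrist view (768 px scale) shows blue at (306,239), red (388,221), yellow (403,280), green (531,270). The shut fingertips are at (384,345). I'll fit the cast model to all three views.

```bash
cat > fit.py <<'E'
from h import *
from scipy.optimize import least_squares
w=np.load("w1.npz");T=np.eye(4);T[:3,:3]=R.from_quat(w["r"]).as_matrix();T[:3,3]=w["p"]
G={"scene":[(325,200),(261,178),(299,199),(300,184)],"side":[(278,213),(264,177),(266,201),(278,196)],"wrist":[(204,159),(354,180),(259,147),(268,187)]}
P={};px={}
for n in G:
    p=camera_params(n);E=p["extrinsics"] if n!="wrist" else T@p["mount"]
    P[n]=K(p)@np.linalg.inv(E)[:3];im=cv2.imread(f"pics/{n}{'1' if n=='wrist' else '0'}.png" if n!="wrist" else "pics/w1.png")
    px[n]=np.array([cent(im,c,np.array(g))[0] for c,g in zip(C,G[n])])
S=np.array([.09,-.077,.035,.017]);A=np.radians([0,0,22,-23])
def model(v,k):
    x0,y0,yaw,roll=v[:4];rr=v[4:8]
    ax=np.array([np.cos(yaw),np.sin(yaw),0]);la=np.array([np.sin(yaw),-np.cos(yaw),0])
    a=A+roll;N=np.sin(a)[:,None]*la+np.cos(a)[:,None]*[0,0,1]
    return np.array([x0,y0,.165])+S[:,None]*ax+(rr+k)[:,None]*N,N
def res(v):
    X,_=model(v,.0105);o=[]
    for i,n in enumerate(P):
        q=np.c_[X,np.ones(4)]@P[n].T;o.append(((q[:,:2]/q[:,2:]-px[n]))*(.6 if n=="wrist" else 1))
    return np.r_[np.array(o).ravel(),(v[4:8]-.055)/.01]
f=least_squares(res,[.52,0,np.radians(106),0]+[.055]*4)
if __name__=="__main__":
    print(f.x.round(4),np.degrees(f.x[2:4]));print(res(f.x)[:24].reshape(3,4,2).round(1).tolist())
    B,_=model(f.x,0);M=T[:3,:3]
    for c,b in zip(C,B): 
        t=b+[0,0,.014];print(c,"top",t.round(4),"shift mm",(M.T@(t-w["p"])*1000).round(1))
E
python3 fit.py
```

```text
[ 0.5429 -0.0114  1.8467 -0.1782  0.0507  0.0394  0.0473  0.0497] [105.80919732 -10.21018311]
[[[0.1, -0.3], [0.5, -0.5], [0.2, -0.1], [0.1, 0.2]], [[0.2, 0.1], [-0.2, -0.0], [-0.1, -0.0], [0.2, 0.4]], [[0.2, -0.0], [0.3, -0.2], [0.2, -0.6], [-0.0, 0.4]]]
blue top [0.5098 0.0727 0.2289] shift mm [137.   26.9 -54.1]
green top [ 0.5572 -0.0874  0.2178] shift mm [148.1   0.9 110.9]
red top [0.5427 0.0249 0.2253] shift mm [140.6  36.1   3.2]
yellow top [ 0.5121 -0.0025  0.2206] shift mm [145.3  -3.3  14.8]
```

Call:
arm_command:
  series:
    - [[0, 9, -18, 0], [0, 9, -18, 0], [0, 9, -18, 0], [30, 0, 0, 0], [30, 0, 0, 0], [30, 0, 0, 0], [20, 0, 0, 0], [10, 0, 0, 0], [0, 0, 0, 0], [0, 0, 0, 0]]

```text
t: 3.2
tcp_pos: [0.5112, 0.0717, 0.2471]
tool_rot: [0.379, 0.597, -0.378, 0.598]
force: [0.4, 0.4, 0.7]
finger_gap: 0.001
```

Run:
```python
from h import *
s=status.sense();print({k:np.round(s[k],4).tolist() for k in("t","tcp_pos","force")})
a=snapshot("scene")[130:270,230:400,::-1];b=snapshot("side")[130:270,190:360,::-1]
cv2.imwrite("pics/c.png",cv2.resize(np.vstack([a,b]),None,fx=2.1,fy=2.1,interpolation=2))
```

```text
{'t': 3.2, 'tcp_pos': [0.5112, 0.0717, 0.2471], 'force': [0.4081, 0.3744, 0.6801]}
```

View pics/c.png

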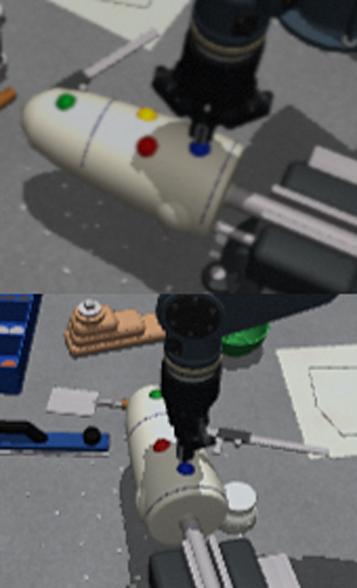

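The shut fingertips sit directly above the blue pad in both views (scene crop (198,140), side crop (187,455)). I'll descend in small steps.

Call:
arm_command:
  series:
    - [[4, 0, 0, 0], [4, 0, 0, 0], [2, 0, 0, 0], [1, 0, 0, 0], [0, 0, 0, 0], [0, 0, 0, 0]]

```text
t: 3.9
tcp_pos: [0.5106, 0.0725, 0.2353]
tool_rot: [0.378, 0.598, -0.378, 0.598]
force: [-0.9, 0.6, -0.1]
finger_gap: 0.003
```

Call:
arm_command:
  series:
    - [[1, 0, 0, 0], [1, 0, 0, 0], [0, 0, 0, 0]]

```text
t: 4.2
tcp_pos: [0.5107, 0.0724, 0.2334]
tool_rot: [0.378, 0.597, -0.378, 0.598]
force: [0.0, 0.0, 0.8]
finger_gap: 0.0
```

Call:
arm_command:
  series:
    - [[1, 0, 0, 0], [1, 0, 0, 0], [0, 0, 0, 0]]

```text
t: 4.5
tcp_pos: [0.5108, 0.0725, 0.2317]
tool_rot: [0.378, 0.597, -0.378, 0.598]
force: [-0.4, -0.1, 3.6]
finger_gap: -0.0
```

Call:
arm_command:
  series:
    - [[0.5, 0, 0, 0], [0, 0, 0, 0], [0, 0, 0, 0]]

```text
t: 4.8
tcp_pos: [0.5109, 0.0725, 0.2311]
tool_rot: [0.378, 0.597, -0.378, 0.598]
force: [-0.2, 1.9, 5.5]
finger_gap: 0.003
```

Call:
arm_command:
  series:
    - [[-10, 0, 0, 0], [-20, 0, 0, 0], [-15, 0, 0, 0], [0, 0, 0, 0], [0, 0, 0, 0], [0, 0, 0, 0], [0, -6, 40, 0], [0, -6, 40, 0], [0, -6, 40, 0], [0, -6, 40, 0]]

```text
t: 5.8
tcp_pos: [0.557, -0.0836, 0.2746]
tool_rot: [0.378, 0.599, -0.378, 0.597]
force: [-0.2, 0.3, 0.7]
finger_gap: -0.0
```

Call:
arm_command:
  series:
    - [[0, -2, 5, 0], [0, 0, 0, 0], [0, 0, 0, 0]]

```text
t: 6.1
tcp_pos: [0.5567, -0.0868, 0.2749]
tool_rot: [0.378, 0.599, -0.378, 0.597]
force: [-0.2, -0.7, 0.3]
finger_gap: 0.003
```

Run:
```python
from fit import *
s=status.sense();M=R.from_quat(s["tool_rot"]).as_matrix();print(np.round(s["tcp_pos"],4),M.round(3).tolist())
B,_=model(f.x,0);print((M.T@(B[1]+[0,0,.0187]-s["tcp_pos"])*1000).round(1))
```

```text
[ 0.5567 -0.0868  0.2749] [[-0.002, 0.903, 0.429], [0.002, 0.429, -0.903], [-1.0, -0.002, -0.002]]
[52.4  0.3  1. ]
```

Call:
arm_command:
  series:
    - [[15, 0, 0, 0], [15, 0, 0, 0], [8, 0, 0, 0], [4, 0, 0, 0], [2, 0, 0, 0], [0, 0, 0, 0], [0, 0, 0, 0]]

```text
t: 6.8
tcp_pos: [0.558, -0.0878, 0.2324]
tool_rot: [0.378, 0.597, -0.378, 0.598]
force: [-0.4, -0.3, 0.7]
finger_gap: 0.002
```

Call:
arm_command:
  series:
    - [[1, 0, 0, 0], [1, 0, 0, 0], [1, 0, 0, 0], [0, 0, 0, 0]]

```text
t: 7.2
tcp_pos: [0.5576, -0.0878, 0.2287]
tool_rot: [0.378, 0.598, -0.378, 0.597]
force: [0.8, -0.1, 0.7]
finger_gap: 0.001
```

Call:
arm_command:
  series:
    - [[1, 0, 0, 0], [1, 0, 0, 0], [0, 0, 0, 0]]

```text
t: 7.5
tcp_pos: [0.5576, -0.0878, 0.2266]
tool_rot: [0.378, 0.598, -0.378, 0.597]
force: [-0.3, -0.1, -0.7]
finger_gap: -0.001
```

Call:
arm_command:
  series:
    - [[1, 0, 0, 0], [1, 0, 0, 0], [0, 0, 0, 0]]

```text
t: 7.8
tcp_pos: [0.5576, -0.0878, 0.2246]
tool_rot: [0.378, 0.598, -0.378, 0.597]
force: [-0.8, 0.1, 1.1]
finger_gap: -0.002
```

Call:
arm_command:
  series:
    - [[1, 0, 0, 0], [1, 0, 0, 0], [0, 0, 0, 0]]

```text
t: 8.1
tcp_pos: [0.5576, -0.0878, 0.2226]
tool_rot: [0.378, 0.598, -0.378, 0.597]
force: [0.5, 0.3, 0.7]
finger_gap: 0.004
```

Call:
arm_command:
  series:
    - [[1, 0, 0, 0], [1, 0, 0, 0], [0, 0, 0, 0]]

```text
t: 8.4
tcp_pos: [0.5576, -0.0878, 0.2206]
tool_rot: [0.378, 0.598, -0.378, 0.597]
force: [0.1, -0.1, 0.5]
finger_gap: 0.001
```

Call:
arm_command:
  series:
    - [[1, 0, 0, 0], [1, 0, 0, 0], [0, 0, 0, 0]]

```text
t: 8.7
tcp_pos: [0.5578, -0.0878, 0.2189]
tool_rot: [0.378, 0.597, -0.378, 0.598]
force: [0.2, 0.8, 1.5]
finger_gap: -0.003
```

Call:
arm_command:
  series:
    - [[1, 0, 0, 0], [0, 0, 0, 0], [0, 0, 0, 0]]

```text
t: 9.0
tcp_pos: [0.5579, -0.0878, 0.2181]
tool_rot: [0.378, 0.597, -0.378, 0.598]
force: [0.8, 0.3, 2.3]
finger_gap: 0.001
```

Call:
arm_command:
  series:
    - [[1, 0, 0, 0], [0, 0, 0, 0], [0, 0, 0, 0]]

```text
t: 9.3
tcp_pos: [0.558, -0.0878, 0.2171]
tool_rot: [0.378, 0.597, -0.378, 0.598]
force: [0.4, 0.2, 3.9]
finger_gap: 0.008
```

Run:
```python
from h import *
b=snapshot("side")[150:220,230:330,::-1];a=snapshot("scene")[140:210,220:320,::-1]
for _ in range(3):print(np.round(status.sense()["force"],1))
cv2.imwrite("pics/d.png",cv2.resize(np.vstack([a,b]),None,fx=4,fy=4,interpolation=2))
```

```text
[0.4 0.8 4.6]
[0.4 0.8 4.6]
[0.4 0.8 4.6]
```

View pics/d.png

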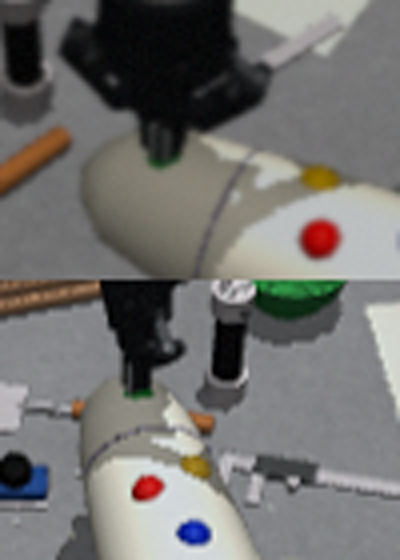

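Both views show the fingertips resting on the green pad at about 4 N. Next I lift off and go to red.

Call:
arm_command:
  series:
    - [[-8, 0, 0, 0], [-20, 0, 0, 0], [-25, 0, 0, 0], [0, 0, 0, 0], [0, 0, 0, 0], [0, 0, 0, 0], [0, 12, -36, 0], [0, 12, -36, 0], [0, 11, -36, 0], [0, 0, 0, 0]]

```text
t: 10.4
tcp_pos: [0.5406, 0.0288, 0.2683]
tool_rot: [0.376, 0.6, -0.377, 0.597]
force: [-0.0, -0.8, -0.8]
finger_gap: 0.004
```

Run:
```python
from fit import *
s=status.sense();M=R.from_quat(s["tool_rot"]).as_matrix();print(np.round(s["tcp_pos"],4))
B,_=model(f.x,0);print((M.T@(B[2]+[0,0,.014]-s["tcp_pos"])*1000).round(1))
```

```text
[0.5406 0.0288 0.2683]
[43.   0.3  4.7]
```

Call:
arm_command:
  series:
    - [[0, 1, 1, 0], [0, 0, 0, 0], [10, 0, 0, 0], [10, 0, 0, 0], [6, 0, 0, 0], [4, 0, 0, 0], [0, 0, 0, 0], [0, 0, 0, 0]]

```text
t: 11.2
tcp_pos: [0.5445, 0.0242, 0.2398]
tool_rot: [0.378, 0.598, -0.378, 0.598]
force: [-0.9, -0.1, 0.4]
finger_gap: 0.002
```

Call:
arm_command:
  series:
    - [[1, 0, 0, 0], [1, 0, 0, 0], [1, 0, 0, 0], [0, 0, 0, 0]]

```text
t: 11.6
tcp_pos: [0.5443, 0.0244, 0.2368]
tool_rot: [0.378, 0.598, -0.378, 0.598]
force: [0.3, -0.5, -0.6]
finger_gap: 0.003
```

Call:
arm_command:
  series:
    - [[1, 0, 0, 0], [1, 0, 0, 0], [0, 0, 0, 0]]

```text
t: 11.9
tcp_pos: [0.5443, 0.0243, 0.2346]
tool_rot: [0.378, 0.598, -0.378, 0.597]
force: [-0.2, -0.4, 0.5]
finger_gap: 0.003
```

Call:
arm_command:
  series:
    - [[1, 0, 0, 0], [1, 0, 0, 0], [0, 0, 0, 0]]

```text
t: 12.2
tcp_pos: [0.5443, 0.0243, 0.2327]
tool_rot: [0.378, 0.598, -0.378, 0.597]
force: [0.5, -0.0, -0.3]
finger_gap: 0.002
```

Call:
arm_command:
  series:
    - [[1, 0, 0, 0], [1, 0, 0, 0], [0, 0, 0, 0]]

```text
t: 12.5
tcp_pos: [0.5443, 0.0243, 0.2306]
tool_rot: [0.378, 0.598, -0.378, 0.597]
force: [-0.5, -0.2, 0.5]
finger_gap: -0.002
```

Call:
arm_command:
  series:
    - [[1, 0, 0, 0], [1, 0, 0, 0], [0, 0, 0, 0]]

```text
t: 12.8
tcp_pos: [0.5444, 0.0243, 0.2288]
tool_rot: [0.378, 0.598, -0.378, 0.598]
force: [-0.4, -1.0, 1.4]
finger_gap: 0.004
```

Call:
arm_command:
  series:
    - [[1, 0, 0, 0], [0, 0, 0, 0], [0, 0, 0, 0]]

```text
t: 13.1
tcp_pos: [0.5442, 0.0243, 0.228]
tool_rot: [0.378, 0.598, -0.378, 0.598]
force: [-2.4, -0.1, 3.0]
finger_gap: 0.002
```

Call:
arm_command:
  series:
    - [[0.5, 0, 0, 0], [0, 0, 0, 0], [0, 0, 0, 0]]

```text
t: 13.4
tcp_pos: [0.5441, 0.0242, 0.2274]
tool_rot: [0.378, 0.598, -0.378, 0.597]
force: [-2.4, -0.8, 4.5]
finger_gap: -0.003
```

Run:
```python
from h import *
b=snapshot("side")[150:240,230:330,::-1];a=snapshot("scene")[150:240,250:350,::-1]
print(np.round(status.sense()["force"],1))
cv2.imwrite("pics/e.png",cv2.resize(np.hstack([a,b]),None,fx=4,fy=4,interpolation=2))
```

```text
[-2.2 -0.9  5.2]
```

View pics/e.png

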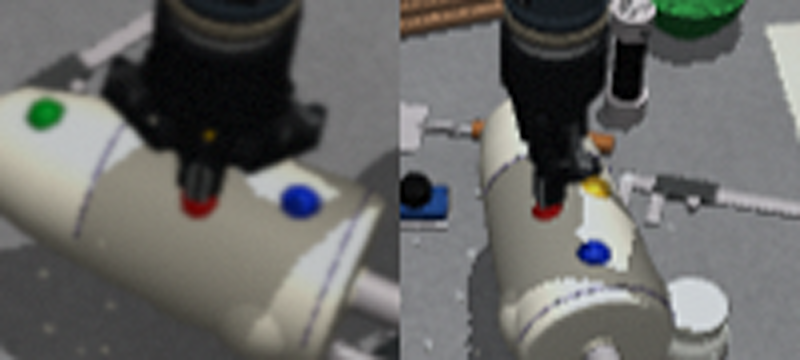

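The fingertips are on the red pad (4–5 N), with the yellow pad clear beside them. Now I lift off well clear.

Call:
arm_command:
  series:
    - [[-8, 0, 0, 0], [-20, 0, 0, 0], [-30, 0, 0, 0], [-40, 0, 0, 0], [-40, 0, 0, 0], [0, 0, 0, 0], [0, 0, 0, 0], [0, 0, 0, 0], [0, 0, 0, 0], [0, 0, 0, 0]]

```text
t: 14.5
tcp_pos: [0.5439, 0.0244, 0.3639]
tool_rot: [0.378, 0.599, -0.378, 0.597]
force: [0.5, -0.3, 0.6]
finger_gap: 0.004
```

Run:
```python
from fit import *
s=status.sense();print(s["t"],np.round(s["tcp_pos"],3),np.round(s["force"],1))
for n in("scene","side"):
    im=snapshot(n)[:,:,::-1];cv2.imwrite(f"pics/{n}9.png",im)
    for c,g in zip(C,px[n]):
        try: print(n,c,(cent(im,c,g)[0]-g).round(1))
        except Exception as e: print(n,c,e)
a=cv2.imread("pics/scene0.png")[70:330,50:450];b=cv2.imread("pics/scene9.png")[70:330,50:450]
cv2.imwrite("pics/f.png",np.vstack([a,b]))
```

```text
14.5 [0.544 0.024 0.364] [ 0.5 -0.3  0.6]
scene blue [-0.1  0.1]
scene green [ 0.1 -0. ]
scene red [0.1 0.1]
scene yellow [0.  0.3]
side blue [0. 0.]
side green [0. 0.]
side red [0.1 0. ]
side yellow [-0.1  0.1]
```

View pics/f.png

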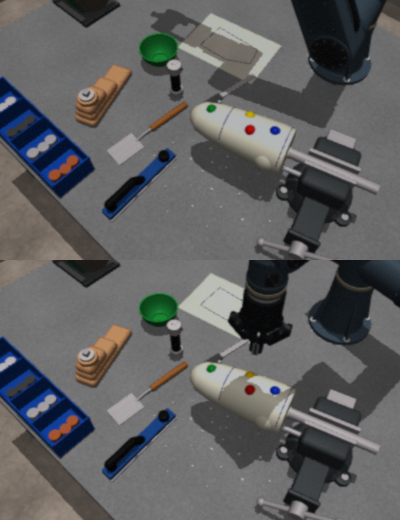

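The before and after pictures match: the pads moved 0.3 px at most, the loose things I can see are in place, and the gripper is clear above the cast.

```bash
python3 -c "
from station import ticket
print(ticket.sign_off())"
```

```text
the job is handed in; nothing more can be done
None
```

I touched the blue, green and red pads in that order with the shut fingertips, and lifted at least 45 mm clear after each. The job was handed in at about 14.6 s of the 48 s allowed; the sign-off gave no verdict.

- **Contact force:** the last readings on the pads were about 5.5 N on blue, 4.6 N on green and 5.2 N on red. The wrist reading carries about 1 N of noise. Red also showed about 2.4 N sideways.
- **Cast:** before and after pictures put all four pads within 0.3 px of where they started, so I saw no sign of it turning. I did not measure the pencil line itself.
- **Loose things:** those I could see in the scene picture (rasp, foot, bowl, spatula, pylon and part of the caliper) looked unmoved by eye. The jar is hidden behind the cast in that view, so I did not compare it. The fingers stayed above the cast there.
- **Yellow pad:** it was not touched; the pictures showed the fingers clear of it while on red.
- **Finish:** the arm ended about 130 mm above the cast with no contact force beyond noise.
- **Disagreement:** on blue and red, contact came about 5 mm and 4 mm higher than the camera fit predicted, and on green about 2 mm higher. I found the contacts by force in steps of 1 mm or less.

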